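Set the drag pointer of a bench pull gauge

TASK

On the bench pull gauge, push the black drag pointer fully back until it meets the drawbar's cross arm. Then pull the sprung drawbar out by its upright grip plate until the pointer it pushes along has its line level with the tip of the fixed dark steel index wedge, and hold it there for two seconds. Ease the drawbar back home without letting it snap, let go, and leave the pointer standing at the index; do not disturb the bottle, the jar or the dish.

Things in the scene. Friction and masses are not known exactly. Their poses are not given: they have to be found in the camera images.
- gauge: Bench pull gauge, fixed: grey base plate 140 (x) by 390 (y) by 12 mm, y -210 to +180, origin on the bench. Its +y is the pulling direction; its +x edge, away from the robot (yaw within 0.45), carries pointer rail and index. Aluminium spring barrel, 48 mm diameter (collars 54), axis at x -35, z 42 mm, from y -200 to -70 mm. White scale beside the rail, a division every 10 mm.
- drawbar (a joint): Travel of the sprung drawbar along the gauge's +y in m: 0 = home (drawn in), stops at 0.115. A spring pulls it home with 4 N at 0 and 0.09 N more per mm (about 12 N at 90 mm); if let go it snaps back. It carries the grip plate and a cross arm.
- drawbar_grip (a point): Grip point of the drawbar: middle of its upright aluminium grip plate, 20 mm below the top. Plate 50 mm wide (gauge x), 14 mm thick (gauge y), top 105 mm above the bench; pinch it across the thickness, from above. At home it stands at gauge x -35, y -15 mm, with 48 mm free to the barrel behind it.
- drawbar_dog (a point): Middle of the front (+y) face of the drawbar's cross arm, a 14 mm thick, 16 mm high steel bar (z 26 to 42 mm) reaching from the grip plate across to the pointer rail. This face pushes the pointer's block along +y but cannot pull it back. In contact, it lies 12.5 mm behind (-y of) the pointer's line.
- pointer (a joint): Travel of the drag pointer along its rail, along the gauge's +y, in m: 0 = fully back, where it meets the cross arm of the drawbar at home (0.5 mm play); stops at 0.140. It stays where it is left (friction about 2 N). It starts beyond the index, at 0.110 to 0.135.
- pointer_fin (a point): Point on the upright fin of the black plastic drag pointer, 13 mm below the fin's top. Fin 26 mm wide (gauge x), 12 mm thick (gauge y), top 90 mm above the bench, on a block 34 mm (x) by 25 mm (y), z 24 to 46 mm, at gauge x +35 mm. Pinch the fin across its thickness from above, or push it.
- pointer_line (a point): Thin white line on the flank of the pointer's block that faces the index wedge, at mid-length of the block (the same y as the fin's middle), 35 mm above the bench.
- index: Fixed dark steel index wedge on the +x edge of the gauge plate, 20 mm wide, top 46 mm above the bench, its vertical point edge (4 mm before the origin, at gauge x +54) towards the pointer rail. Origin: gauge x +58 mm, in line with the point, on the plate's top (12 mm above the bench); axes as the gauge. Its gauge y is the mark, 45 to 85 mm from the pointer's fully-back place.
- bottle: Bystander: loose brown glass bottle with white cap, 62 mm diameter, 130 mm tall, near the gauge. Origin under its centre.
- jar: Bystander: loose white plastic jar, 66 mm diameter, 75 mm tall, near the gauge. Origin under its centre.
- dish: Bystander: loose white plastic culture dish, 90 mm diameter, 22 mm high, near the gauge. Origin under its centre.

How it is judged:
By the outcome, as a careful person would: the job done as asked, in the order asked, and still so for the second after the job is handed in, with the robot touching nothing.
It also fails if it takes over 54 s, if anything falls off the work surface, if the arm or the gripper's body presses on something with over 40 N, if the wrist force passes 120 N, or if a joint passes its speed limit or range.

ROBOT

A 6-joint arm with a two-finger parallel gripper is mounted at the origin on the work surface. World frame = base frame: x ahead of the robot, y to its left, z up, the work surface at z = 0. Lengths are in m, angles in degrees, forces in N, time in s.
With the tool pointing down it reaches from about 0.35 to 0.875 m from the base axis. Payload 15.5 kg.
Tool frame: the origin (TCP) lies at the very end of the fingers, on their centre line; the grasp point (between the pads) lies 19 mm behind it (bot.tcp_to_grasp is the distance from the TCP to the grasp point, in m); z points along the fingers, y is the line along which they close (so a half turn about z gives the same grasp; the last joint's range is limited). The gripper opens to 85 mm and grips with 20 to 120 N. Pads are 22 mm wide; open, the fingers measure 114 mm over their backs; the gripper's body (76 mm by 85 mm) begins 54 mm behind the grasp point. The pads swing forward as they close: fully open they stand 13 mm farther back than shut.
Start: joints at [-73.31, 28.281, 77.091, -0, 74.628, -5.472], TCP at [0.236, -0.579, 0.231] pointing down, gripper open.
Joint ranges: [-166.48, 166.48], [-47.26, 123.95], [12.59, 153.08], [-70.14, 250.14], [6.76, 159.57], [-176.63, 176.63]. Speed limits (degrees/s): [108.29, 108.29, 147.25, 172.46, 172.46, 172.46].

INTERFACE

Orientations are given as [roll, pitch, yaw] about the fixed x, y, z axes, in that order (R = Rz(yaw) Ry(pitch) Rx(roll)).
In Python, from cell import bot gives the robot as it stands.
- The arm moves only by the shell command python3 -m handwheel 'ROWS' [FORCE]. ROWS is JSON, a list of rows, each a list of 7 numbers: the shift along the tool's x, y, z in cm, then the turn, a rotation vector about the tool's x, y, z in rad, then the opening, from -1 (shut) to 1 (fully open). In form: [[dx, dy, dz, wx, wy, wz, hand], ...]. A call has 1 to 10 rows; each row shifts and turns the commanded pose from where the row before left it, along the tool's axes as they then stand; what a row does not reach is not made up. A row lasts 1/10 s, in which the tool goes at most 50 mm and 8.59 degrees, less where a joint would pass 70% of its speed; a pose out of reach is approached as far as the arm can. A call with a gripper value outside its range is refused whole. The fingers move at their own pace and stop on an object; FORCE is the grip in N (left out, the last holds). Time passes only in rows, so rows that do not move let the fingers close. It gives the time, the measured TCP pose, the force, the opening and the grip force at its end, in the units of the state.
- bot.get_obs(): the state, without advancing time (a new reading comes with each control period).
- bot.grab_frame(name): name is "scene" or "top"; returns the picture (400x640x3 uint8, red, green, blue); there is no depth.
- bot.camera_info(name): a dict with "vertical_fov" (degrees; the focal length in pixels is half the picture's height over the tangent of half this angle, whatever the lens; pixels are square), "cx", "cy" (the principal point, pixels), "pose" (4x4, takes a point from camera to world coordinates). Camera axes: x right, y down, z forward; pixel columns grow to the right and rows downward; lengths in m; the calibration is good to about 2 mm. A picture is of the moment at which its call begins. camera_info takes no time and is no camera call.
- bot.close_job(): hands the job in; it is judged then, once.
Trained networks look in the newest picture that a camera, given by its name, has taken for a name from the list of things; names that differ only in an ending like _2 or _b are one class to them, and where a whole thing is asked for, a point or a joint stands for the part that bears it (a point fixed in the world has none). Each returns a list of dicts, best first, with "confidence" (0 to 1); they miss things now and then, are a little off and sometimes report something else, mostly with a low value. They report only what shows in the picture. A call takes as long as a camera call.
- bot.search_frame(query, camera): "xyz" ([x, y, z] in m, in world coordinates, good to about 4 mm: the middle of the surface that is visible of it).
- bot.trace(query, camera): "mask" (400x640 bool, what is visible of it).
- bot.place_of(query, camera): "xyz" ([x, y, z] in m, in world coordinates, good to about 4 mm: a listed point, or the origin of a listed thing).
The state is a dict: "time_s": time; "qpos": joint angles; "joint_velocities": joint speeds; "effort": joint torques, N m; "position": TCP position; "ee_rot": TCP orientation; "contact_force": force on the tool from outside, world axes, zero at the start; "ft_torque": the same for the moment, N m; "grip_width": finger opening in m; "grasp_force": force on a finger pad.
Only numpy, scipy, OpenCV 4.12 (cv2) and the standard library are available. Lean on these libraries where they do the work, as an engineer would, in place of code of your own. Each camera call takes 0.05 s, during which the arm holds its last target. There are 200 camera calls.

## Working session

There is one attempt and no reset: what is moved stays moved. The work goes in short steps, Python scripts to look and compute and a shell command to move; the robot and the scene stay as the last step left them, time stands still between calls to the robot, and variables do not carry over. Pictures are saved under pics/ and viewed, at most 10 in all, crops included, and the job is handed in when it is done.

```bash
ls; mkdir -p pics
python3 - <<'E'
from cell import bot
import cv2,numpy as np
np.set_printoptions(precision=4,suppress=True)
for c in ["scene","top"]:
    f=bot.grab_frame(c); cv2.imwrite(f"pics/{c}0.png",f[...,::-1])
    i=bot.camera_info(c); print(c,i["vertical_fov"],i["cx"],i["cy"]); print(np.array(i["pose"]))
    for q in ["gauge","drawbar_grip","drawbar_dog","pointer_fin","pointer_line","index","bottle","jar","dish"]:
        r=bot.place_of(q,c); print(q,[(np.round(x["xyz"],4),round(x["confidence"],2)) for x in r[:2]])
o=bot.get_obs(); print(o)
E
```

```text
pics
scene 55.98165299719101 310.9462374514657 203.5558379364438
[[ 0.4749  0.5419 -0.6934  1.0843]
 [ 0.8798 -0.309   0.3611 -0.2668]
 [-0.0186 -0.7816 -0.6235  0.4977]
 [ 0.      0.      0.      1.    ]]
gauge [(array([ 0.5506, -0.1097, -0.    ]), 0.65)]
drawbar_grip [(array([ 0.5161, -0.1151,  0.0861]), 0.74)]
drawbar_dog [(array([ 0.5831, -0.1249,  0.034 ]), 0.83)]
pointer_fin [(array([0.6201, 0.0098, 0.081 ]), 0.84), (array([ 0.6588, -0.2877,  0.0005]), 0.49)]
pointer_line [(array([0.6354, 0.0053, 0.0339]), 0.68)]
index [(array([ 0.624 , -0.0555,  0.0094]), 0.75)]
bottle [(array([0.7539, 0.022 , 0.0004]), 0.69)]
jar [(array([ 0.7231, -0.1159, -0.004 ]), 0.76)]
dish [(array([ 0.658 , -0.2856,  0.0023]), 0.8)]
top 50.97292657668935 318.42948578077915 206.94088730921598
[[-0.0267 -0.9896  0.1413  0.4988]
 [-0.9991  0.0312  0.0298 -0.0272]
 [-0.0339 -0.1404 -0.9895  0.8628]
 [ 0.      0.      0.      1.    ]]
gauge [(array([ 0.5484, -0.1084, -0.0028]), 0.6)]
drawbar_grip [(array([ 0.5117, -0.1132,  0.088 ]), 0.79)]
drawbar_dog [(array([ 0.5784, -0.1245,  0.033 ]), 0.6), (array([0.6173, 0.0081, 0.0823]), 0.26)]
pointer_fin [(array([0.6153, 0.012 , 0.082 ]), 0.63)]
pointer_line [(array([0.635 , 0.0069, 0.0364]), 0.48)]
index [(array([ 0.623 , -0.0533,  0.0132]), 0.6)]
bottle [(array([ 0.7551,  0.0227, -0.0005]), 0.92)]
jar [(array([ 0.7275, -0.1215, -0.0013]), 0.89)]
dish [(array([ 0.6568, -0.2933, -0.0001]), 0.76)]
{'time_s': 1.0, 'qpos': array([-73.3106,  28.2808,  77.0914,   0.0003,  74.6294,  -5.471 ]), 'joint_velocities': array([-0.0342, -0.0073,  0.0811, -0.0034,  0.0118,  0.1378]), 'effort': array([ -0.0008, -88.2037, -38.4264,  -0.0001,   0.001 ,  -0.    ]), 'position': array([ 0.2358, -0.5788,  0.2313]), 'ee_rot': array([-179.9984,   -0.0005,   22.1603]), 'contact_force': array([ 0.0419, -0.1283, -0.9234]), 'ft_torque': array([-0.0078, -0.0216,  0.0443]), 'grasp_force': 0.0, 'grip_width': 0.08569701311721918}
```

View pics/scene0.png

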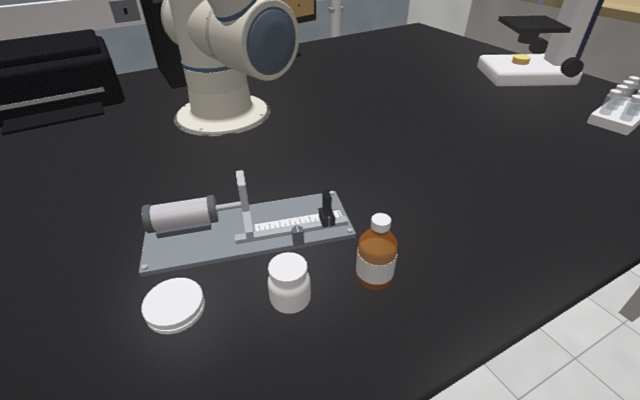

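View pics/top0.png

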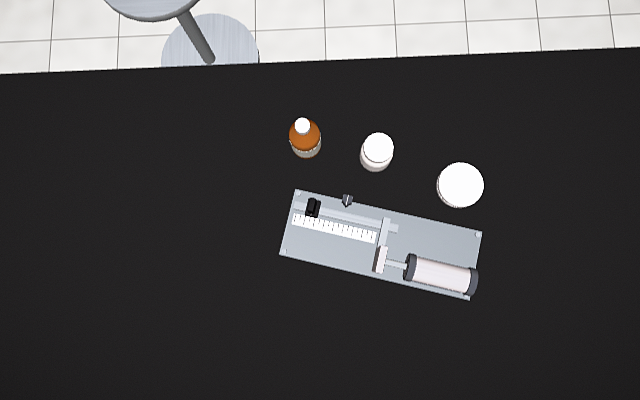

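The scene view shows the grip plate near (242,190), the pointer at (327,210), the wedge at (297,235), the jar at (289,282) and the bottle at (377,255). In the top view the plate corners are near (296,190), (280,254), (470,300) and (482,232). The networks' points agree with both pictures.

```bash
cat > h.py <<'E'
from cell import bot
import numpy as np,cv2
from scipy.optimize import least_squares
np.set_printoptions(precision=4,suppress=True)
def KT(c):
    i=bot.camera_info(c); f=200/np.tan(np.radians(i["vertical_fov"]/2))
    return np.array([[f,0,i["cx"]],[0,f,i["cy"]],[0,0,1]]),np.linalg.inv(np.array(i["pose"]))
def proj(p,c):
    K,T=KT(c); q=(T[:3,:3]@np.atleast_2d(p).T).T+T[:3,3]; q=q@K.T; return q[:,:2]/q[:,2:]
def ray(uv,z,c):
    K,T=KT(c); P=np.linalg.inv(T); d=P[:3,:3]@np.linalg.inv(K)@np.array([uv[0],uv[1],1]); return P[:3,3]+d*(z-P[2,3])/d[2]
def g2w(g,P):
    g=np.atleast_2d(g); c,s=np.cos(P[2]),np.sin(P[2])
    return np.c_[P[0]+c*g[:,0]-s*g[:,1],P[1]+s*g[:,0]+c*g[:,1],g[:,2]]
def w2g(w,P):
    w=np.atleast_2d(w); c,s=np.cos(P[2]),np.sin(P[2]); dx,dy=w[:,0]-P[0],w[:,1]-P[1]
    return np.c_[c*dx+s*dy,-s*dx+c*dy,w[:,2]]
E
python3 - <<'E'
from h import *
f=cv2.imread("pics/top0.png"); cv2.imwrite("pics/tc.png",cv2.resize(f[180:310,270:490],None,fx=3.6,fy=3.6,interpolation=cv2.INTER_CUBIC))
f=cv2.imread("pics/scene0.png"); cv2.imwrite("pics/sc.png",cv2.resize(f[165:280,130:365],None,fx=3.4,fy=3.4,interpolation=cv2.INTER_CUBIC))
E
```

```text
(no output)
```

View pics/tc.png

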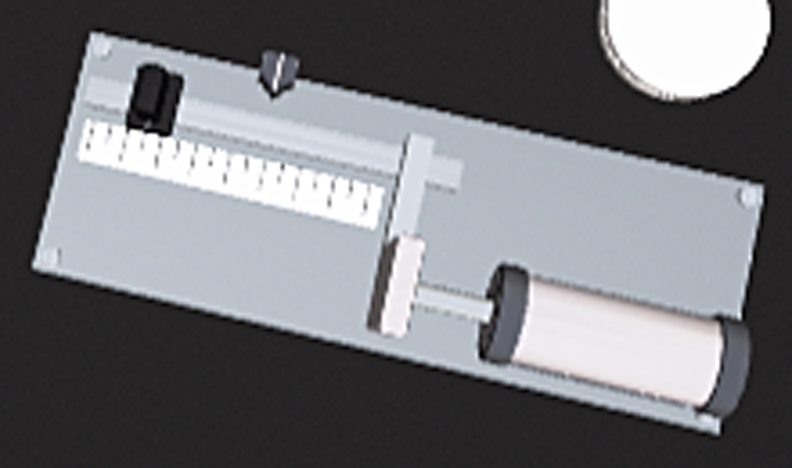

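View pics/sc.png

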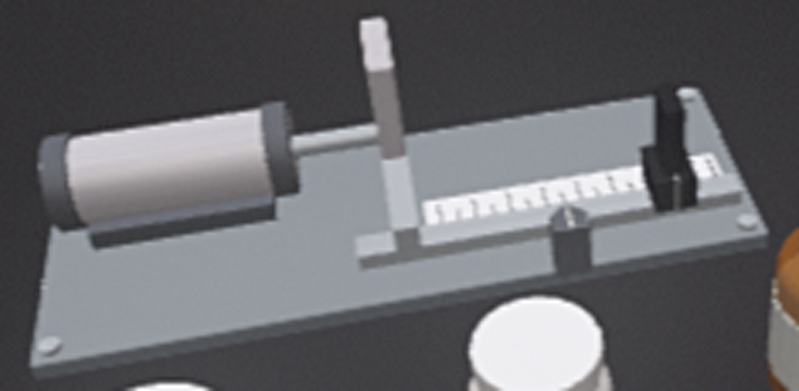

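The top crop shows the plate corners at crop (93,32), (33,268), (720,433) and (763,183), with the wedge tip near (275,97). The scene crop shows corners at (697,90), (768,238) and (35,365), the white pointer line at (677,190) and the wedge tip edge near (570,208).

Run:
```python
from h import *
t=(np.array([(93,32),(33,268),(720,433),(763,183)])+.5)/3.6-.5+[270,180]
tg=np.array([(.07,.18,.012),(-.07,.18,.012),(-.07,-.21,.012),(.07,-.21,.012)])
s=(np.array([(697,90),(768,236),(35,364)])+.5)/3.4-.5+[130,165]
sg=np.array([(-.07,.18,.012),(.07,.18,.012),(.07,-.21,.012)])
for m in ("top","scene","both"):
    fn=lambda P:np.r_[(proj(g2w(tg,P),"top")-t).ravel()*(m!="scene"),(proj(g2w(sg,P),"scene")-s).ravel()*(m!="top")]
    r=least_squares(fn,[.55,-.11,-.2]); print(m,r.x,np.degrees(r.x[2]),r.fun)
P=r.x; np.save("P.npy",P)
print("grip/dog",w2g([(.5161,-.1151,.0861),(.5117,-.1132,.088),(.5831,-.1249,.034),(.5784,-.1245,.033)],P))
print("fin/line",w2g([(.6201,.0098,.081),(.6153,.012,.082),(.6354,.0053,.034),(.635,.0069,.036)],P))
print("index",w2g([(.624,-.0555,.0094),(.623,-.0533,.0132)],P))
print("byst",w2g([(.7539,.022,0),(.7231,-.1159,0),(.658,-.2856,0)],P))
w=lambda a:(np.array(a)+.5)/3.4-.5+[130,165]
print("line(scene)",w2g(ray(w((677,190)),.035,"scene"),P),"tip(scene)",w2g(ray(w((570,207)),.046,"scene"),P))
print("tip top",w2g(ray((np.array((274,98))+.5)/3.6-.5+[270,180],.046,"top"),P))
print("fin pt world",g2w([(.035,.12,.077),(-.035,-.015,.085)],P))
```

```text
top [ 0.5479 -0.1092 -0.2583] -14.79824053893756 [-1.0146 -0.577  -0.7288  0.2071  0.4304  0.0525  1.239   0.1818  0.
 -0.      0.     -0.     -0.     -0.    ]
scene [ 0.5503 -0.1091 -0.2664] -15.263880871026775 [-0.     -0.     -0.     -0.     -0.     -0.      0.     -0.      1.0898
 -0.8278  0.8522 -0.7291 -1.6613  0.1698]
both [ 0.5487 -0.1091 -0.2611] -14.962540589512328 [-0.9324 -1.1992 -0.833  -0.4882  0.1704 -0.11    1.1833  0.0733  0.4333
 -1.4471  0.4168 -1.6178 -1.6339 -0.0337]
grip/dog [[-0.03   -0.0142  0.0861]
 [-0.0347 -0.0135  0.088 ]
 [ 0.0373 -0.0064  0.034 ]
 [ 0.0327 -0.0072  0.033 ]]
fin/line [[0.0383 0.1333 0.081 ]
 [0.0331 0.1342 0.082 ]
 [0.0542 0.1329 0.034 ]
 [0.0534 0.1343 0.036 ]]
index [[0.0589 0.0712 0.0094]
 [0.0574 0.0731 0.0132]]
byst [[ 0.1644  0.1796  0.    ]
 [ 0.1702  0.0385  0.    ]
 [ 0.1512 -0.1423  0.    ]]
line(scene) [[0.0496 0.1324 0.035 ]] tip(scene) [[0.0606 0.0706 0.046 ]]
tip top [[0.0494 0.0679 0.046 ]]
fin pt world [[ 0.6135 -0.0022  0.077 ]
 [ 0.511  -0.1146  0.085 ]]
```

Gauge pose: (0.549, -0.109), yaw -15°. The measured points match the given geometry: grip at y -14, dog at -7, pointer line at 133 and index at about 71 mm. Next I turn the tool to yaw -15° and travel above the fin.

```bash
python3 -m handwheel '[[0,0,0,0,0,0.13,0],[0,0,0,0,0,0.13,0],[0,0,0,0,0,0.13,0],[0,0,0,0,0,0.13,0],[0,0,0,0,0,0.128,0],[1.44,-4.45,0,0,0,0,0],[1.44,-4.45,0,0,0,0,0],[1.44,-4.45,0,0,0,0,0],[1.44,-4.45,0,0,0,0,0],[1.44,-4.45,0,0,0,0,0]]' 25
python3 -m handwheel '[[1.44,-4.45,0,0,0,0,0],[1.44,-4.45,0,0,0,0,0],[1.44,-4.45,0,0,0,0,0],[1.44,-4.45,0,0,0,0,0],[1.44,-4.45,0,0,0,0,0],[1.44,-4.45,0,0,0,0,0],[1.44,-4.45,0,0,0,0,0],[1.44,-4.45,0,0,0,0,0],[1.44,-4.45,0,0,0,0,0],[1.4,-4.45,0,0,0,0,0]]'
python3 -c "
from h import *
o=bot.get_obs();print(o['time_s'],o['ee_rot'],o['grip_width'],o['position'],w2g(o['position'],np.load('P.npy')))"
```

```text
time_s: 2.0
position: [0.3635, -0.3809, 0.2314]
ee_rot: [180.0, -0.0, -15.0]
contact_force: [0.4, -0.7, -0.2]
grip_width: 0.0428
grasp_force: 0.0
time_s: 3.0
position: [0.6173, 0.0122, 0.2314]
ee_rot: [180.0, -0.0, -15.0]
contact_force: [1.2, -1.2, -0.5]
grip_width: 0.0427
grasp_force: 0.0
3.0 [179.9998  -0.0185 -14.9569] 0.042725673324605175 [0.6173 0.0122 0.2314] [[0.0349 0.1349 0.2314]]
```

Positioned above the fin. Next: descend, pinch, then check.

```bash
python3 -m handwheel '[[0,0.1,4,0,0,0,0],[0,0,4,0,0,0,0],[0,0,4,0,0,0,0],[0,0,3,0,0,0,0],[0,0,2.1,0,0,0,0],[0,0,0,0,0,0,0],[0,0,0,0,0,0,-1],[0,0,0,0,0,0,-1],[0,0,0,0,0,0,-1],[0,0,0,0,0,0,-1]]' 25
python3 -m handwheel '[[0,0,0,0,0,0,-1],[0,0,0,0,0,0,-1]]'
python3 -c "
from h import *
o=bot.get_obs();print(o['time_s'],o['ee_rot'],o['grip_width'],o['position'],w2g(o['position'],np.load('P.npy')))
f=bot.grab_frame('scene');cv2.imwrite('pics/s1.png',cv2.resize(f[140:270,200:400,::-1],None,fx=4,fy=4,interpolation=cv2.INTER_CUBIC))"
```

```text
time_s: 4.0
position: [0.6171, 0.0094, 0.0618]
ee_rot: [-180.0, -0.1, -15.0]
contact_force: [-0.9, 0.0, 8.2]
grip_width: 0.0116
grasp_force: 31.7
time_s: 4.2
position: [0.6171, 0.0093, 0.0618]
ee_rot: [-180.0, -0.1, -15.0]
contact_force: [-0.5, 0.3, 8.3]
grip_width: 0.0114
grasp_force: 31.7
4.2 [-179.971    -0.1463  -14.9659] 0.011441214751815856 [0.6171 0.0093 0.0618] [[0.0355 0.1321 0.0618]]
```

View pics/s1.png

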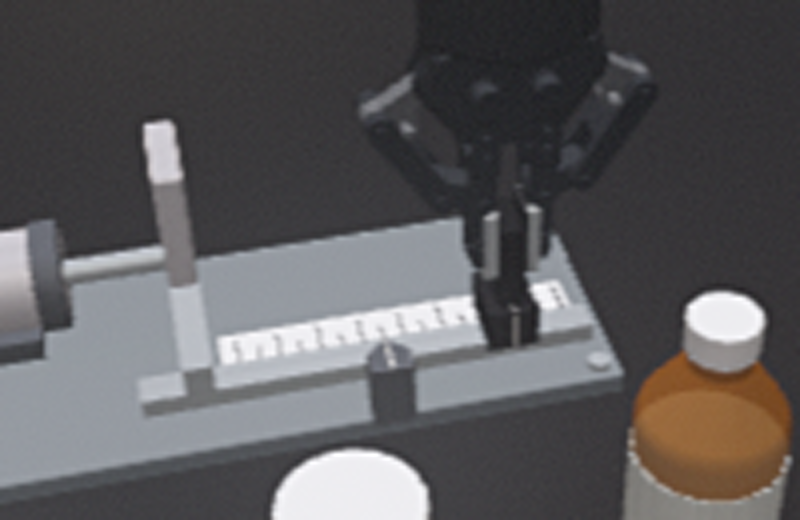

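The picture shows the fin pinched at crop (512,240), with the white line at (515,325) and the wedge tip near (390,350). Next I slide it back, slowing near the end and watching force.

```bash
python3 -m handwheel '[[0,0,-0.2,0,0,0,-1],[0,1,0,0,0,0,-1],[0,2,0,0,0,0,-1],[0,2,0,0,0,0,-1],[0,2,0,0,0,0,-1],[0,2,0,0,0,0,-1],[0,1.5,0,0,0,0,-1],[0,1,0,0,0,0,-1],[0,0.5,0,0,0,0,-1],[0,0,0,0,0,0,-1]]'
python3 -m handwheel '[[0,0.2,0,0,0,0,-1],[0,0.1,0,0,0,0,-1],[0,0,0,0,0,0,-1]]'
python3 -m handwheel '[[0,0.2,0,0,0,0,-1],[0,0,0,0,0,0,-1]]'
python3 -c "
from h import *
o=bot.get_obs();P=np.load('P.npy');print(o['time_s'],o['grip_width'],w2g(o['position'],P),w2g(o['contact_force']+[P[0],P[1],0],P))"
```

```text
time_s: 5.25
position: [0.5854, -0.1074, 0.0624]
ee_rot: [180.0, -0.0, -15.0]
contact_force: [4.0, -2.8, -13.7]
grip_width: 0.0115
grasp_force: 28.2
time_s: 5.55
position: [0.5848, -0.1095, 0.0623]
ee_rot: [-180.0, -0.0, -15.0]
contact_force: [5.1, -1.3, -13.5]
grip_width: 0.0113
grasp_force: 28.2
time_s: 5.75
position: [0.5844, -0.1113, 0.0623]
ee_rot: [-180.0, -0.1, -15.0]
contact_force: [5.7, -1.2, -13.4]
grip_width: 0.0113
grasp_force: 28.2
5.75 0.01134279771767526 [[0.035  0.007  0.0623]] [[  5.8009   0.3129 -13.4492]]
```

```bash
python3 -m handwheel '[[0,0.1,0.1,0,0,0,-1],[0,0,0,0,0,0,-1]]'
python3 -m handwheel '[[0,0.1,0,0,0,0,-1],[0,0,0,0,0,0,-1]]'
python3 -m handwheel '[[0,0.1,0,0,0,0,-1],[0,0,0,0,0,0,-1]]'
python3 -c "
from h import *
o=bot.get_obs();P=np.load('P.npy');print(o['time_s'],o['grip_width'],w2g(o['position'],P),w2g(o['contact_force']+[P[0],P[1],0],P))"
```

```text
time_s: 5.95
position: [0.5842, -0.1123, 0.0622]
ee_rot: [-180.0, -0.1, -15.0]
contact_force: [1.5, 0.2, 3.2]
grip_width: 0.0114
grasp_force: 30.6
time_s: 6.15
position: [0.5841, -0.1127, 0.0622]
ee_rot: [-179.9, -0.1, -15.0]
contact_force: [3.2, 8.3, 6.4]
grip_width: 0.0115
grasp_force: 31.2
time_s: 6.35
position: [0.5841, -0.113, 0.0622]
ee_rot: [-179.9, -0.1, -15.0]
contact_force: [4.5, 13.8, 6.8]
grip_width: 0.0111
grasp_force: 31.3
6.35 0.011105040374338251 [[0.0351 0.0054 0.0622]] [[ 0.8328 14.474   6.8103]]
```

It hit the stop: 14 N along +y at line y ≈ 5.4 mm, and 5 mm was expected. Next I relax, release and rise.

```bash
python3 -m handwheel '[[0,-0.1,0,0,0,0,-1],[0,0,0,0,0,0,-0.2],[0,0,0,0,0,0,-0.2],[0,0,0,0,0,0,-0.2],[0,0,-2,0,0,0,-0.2],[0,0,-4,0,0,0,0],[0,0,-4,0,0,0,0],[-2,1,0,0,0,0,0],[-3,1,0,0,0,0,0],[-2,0,0,0,0,0,0]]'
python3 -c "
from h import *
P=np.load('P.npy')
f=bot.grab_frame('scene');cv2.imwrite('pics/s2.png',cv2.resize(f[150:265,200:350,::-1],None,fx=5,fy=5,interpolation=cv2.INTER_CUBIC))
o=bot.get_obs();print(o['time_s'],o['grip_width'],w2g(o['position'],P))
for q in ['pointer_line','drawbar_grip','drawbar_dog','index']:
  print(q,[(w2g(x['xyz'],P),x['confidence']) for x in bot.place_of(q,'scene')[:1]])"
```

```text
time_s: 7.35
position: [0.5086, -0.1149, 0.1614]
ee_rot: [180.0, 0.0, -15.0]
contact_force: [0.9, 0.0, -0.7]
grip_width: 0.0428
grasp_force: 0.0
7.4 0.042710488579782574 [[-0.0401 -0.0155  0.1611]]
pointer_line [(array([[0.0517, 0.0039, 0.0329]]), 0.7)]
drawbar_grip [(array([[-0.0356, -0.0144,  0.0864]]), 0.98)]
drawbar_dog [(array([[ 0.0329, -0.0047,  0.0331]]), 0.85)]
index [(array([[0.0582, 0.0734, 0.0079]]), 0.74)]
```

View pics/s2.png

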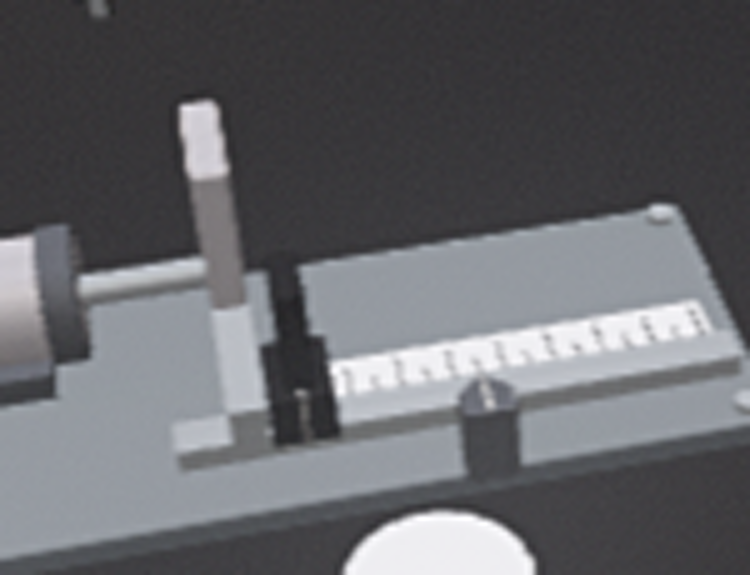

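The pointer block now sits against the cross arm, with its line at crop (304,410). The wedge tip is near (485,376) and the bystanders are unmoved. Next I compute tip minus line on the flank plane, and descend on the plate.

```bash
cat >> h.py <<'E'
def rayx(uv,xg,P,c="scene"):
    a=w2g(ray(uv,0.,c),P)[0]; b=w2g(ray(uv,.1,c),P)[0]; return a+(b-a)*(xg-a[0])/(b[0]-a[0])
E
python3 - <<'E'
from h import *
P=np.load('P.npy'); w=lambda a,s,o:(np.array(a)+.5)/s-.5+o
for uv,x in [((302,394),.052),((306,432),.052),((485,375),.054),((484,378),.054)]: print(uv,rayx(w(uv,5,[200,150]),x,P))
for uv in [(390,341),(390,345)]: print("s1 tip",rayx(w(uv,4,[200,140]),.054,P))
for uv in [(515,310),(516,342)]: print("s1 line",rayx(w(uv,4,[200,140]),.052,P))
for y in (.066,.068,.070,.072,.074):print(y,((proj(g2w([(.054,y,.046),(.062,y,.046)],P),"scene")-[200,150]+.5)*5-.5).ravel())
for c in("scene","top"):
  bot.grab_frame(c)
  for k in range(2):
    print(c,[w2g(x['xyz'],P)[0] for x in bot.place_of("index",c)[:1]],[w2g(x['xyz'],P)[0] for x in bot.place_of("pointer_line",c)[:1]])
E
python3 -m handwheel '[[0.5,0,0,0,0,0,0],[0,0,3,0,0,0,0],[0,0,3.5,0,0,0,0],[0,0,2.5,0,0,0,0],[0,0,0,0,0,0,0]]' 60
python3 -c "
from h import *
o=bot.get_obs();P=np.load('P.npy');print(o['time_s'],o['grip_width'],w2g(o['position'],P),w2g(o['contact_force']+[P[0],P[1],0],P))"
```

```text
(302, 394) [0.052  0.0045 0.0466]
(306, 432) [0.052  0.004  0.0281]
(485, 375) [0.054  0.0705 0.0426]
(484, 378) [0.054  0.0701 0.0412]
s1 tip [0.054  0.0715 0.0417]
s1 tip [0.054  0.0714 0.0393]
s1 line [0.052  0.1308 0.0457]
s1 line [0.052  0.1315 0.0258]
0.066 [472.3306 370.0279 476.7393 384.4099]
0.068 [477.7521 369.1006 482.2076 383.4669]
0.07 [483.1681 368.1741 487.6704 382.5248]
0.072 [488.5788 367.2486 493.1278 381.5837]
0.074 [493.984  366.324  498.5796 380.6436]
scene [] [array([0.0541, 0.0037, 0.037 ])]
scene [] [array([0.0541, 0.0037, 0.037 ])]
top [array([0.0557, 0.0736, 0.011 ])] []
top [array([0.0557, 0.0736, 0.011 ])] []
time_s: 8.6
position: [0.5141, -0.1154, 0.0688]
ee_rot: [-180.0, 0.3, -15.0]
contact_force: [0.6, 0.5, 0.7]
grip_width: 0.0424
grasp_force: 0.0
8.6 0.04239394631141561 [[-0.0318 -0.015   0.0688]] [[0.4209 0.6778 0.6932]]
```

```bash
python3 -m handwheel '[[0,0,0,0,0,0,-1],[0,0,0,0,0,0,-1],[0,0,0,0,0,0,-1],[0,0,0,0,0,0,-1],[0,0,0,0,0,0,-1]]' 60
python3 -c "
from h import *
o=bot.get_obs();P=np.load('P.npy');print(o['time_s'],o['grip_width'],w2g(o['position'],P),w2g(o['contact_force']+[P[0],P[1],0],P))"
```

```text
time_s: 9.1
position: [0.5165, -0.1153, 0.0728]
ee_rot: [-179.9, -0.1, -15.0]
contact_force: [3.9, 9.7, -0.4]
grip_width: 0.0132
grasp_force: 59.4
9.1 0.013153127281120943 [[-0.0295 -0.0143  0.0728]] [[ 1.2955 10.4208 -0.4326]]
```

```bash
python3 -m handwheel '[[0,-0.4,0,0,0,0,-1],[0,-0.8,0,0,0,0,-1],[0,-1,0,0,0,0,-1],[0,-1,0,0,0,0,-1],[0,-1,0,0,0,0,-1],[0,-0.8,0,0,0,0,-1],[0,-0.6,0,0,0,0,-1],[0,-0.3,0,0,0,0,-1],[0,-0.1,0,0,0,0,-1],[0,0,0,0,0,0,-1]]'
python3 -c "
from h import *
o=bot.get_obs();P=np.load('P.npy');print(o['time_s'],o['grip_width'],w2g(o['position'],P),w2g(o['contact_force']+[P[0],P[1],0],P))
f=bot.grab_frame('scene');cv2.imwrite('pics/s3.png',cv2.resize(f[205:255,260:335,::-1],None,fx=10,fy=10,interpolation=cv2.INTER_CUBIC))
for q in ['pointer_line','index','drawbar_dog']: print(q,[(w2g(x['xyz'],P)[0],x['confidence']) for x in bot.place_of(q,'scene')[:1]])"
```

```text
time_s: 10.1
position: [0.5317, -0.0586, 0.0727]
ee_rot: [179.9, -0.1, -14.9]
contact_force: [-3.5, -9.0, 6.6]
grip_width: 0.0131
grasp_force: 60.7
10.1 0.013086734281888121 [[-0.0295  0.0444  0.0727]] [[-1.0553 -9.6045  6.6082]]
pointer_line [(array([0.0555, 0.062 , 0.0361]), 0.75)]
index [(array([0.0573, 0.0723, 0.0123]), 0.47)]
drawbar_dog [(array([0.0333, 0.0513, 0.0341]), 0.86)]
```

View pics/s3.png

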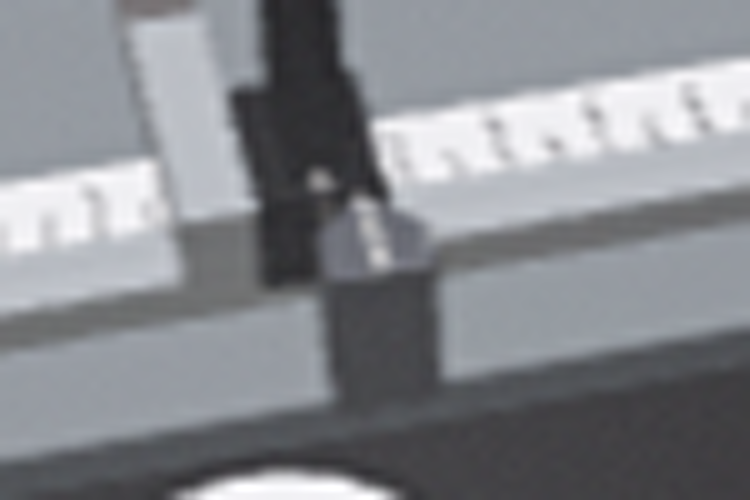

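The line's visible top end is at crop (318,180) and the wedge tip at (364,200), so the line is still short of the tip. Next I work out the gap.

Run:
```python
from h import *
P=np.load('P.npy'); w=lambda a:(np.array(a)+.5)/10-.5+[260,205]
for uv,x in [((316,172),.052),((324,188),.052),((362,197),.054),((366,205),.056)]: print(uv,rayx(w(uv),x,P))
for y in (.062,.064,.0715): print(y,((proj(g2w([(.052,y,.046),(.052,y,.035),(.054,y,.046),(.066,y,.046)],P),"scene")-[260,205]+.5)*10-.5).round().tolist())
```

```text
(316, 172) [0.052  0.0612 0.0498]
(324, 188) [0.052  0.0625 0.0457]
(362, 197) [0.054  0.069  0.0438]
(366, 205) [0.056  0.0693 0.0435]
0.062 [[321.0, 187.0], [324.0, 232.0], [323.0, 194.0], [336.0, 238.0]]
0.064 [[332.0, 185.0], [335.0, 230.0], [334.0, 192.0], [347.0, 236.0]]
0.0715 [[373.0, 178.0], [375.0, 223.0], [375.0, 185.0], [389.0, 229.0]]
```

```bash
python3 -m handwheel '[[0,-0.3,0,0,0,0,-1],[0,-0.2,0,0,0,0,-1],[0,-0.1,0,0,0,0,-1],[0,0,0,0,0,0,-1]]'
python3 -c "
from h import *
o=bot.get_obs();P=np.load('P.npy');print(o['time_s'],o['grip_width'],w2g(o['position'],P),w2g(o['contact_force']+[P[0],P[1],0],P))
fs=np.mean([bot.grab_frame('scene').astype(float) for _ in range(4)],0).astype(np.uint8)
cv2.imwrite('pics/s4.png',cv2.resize(fs[210:250,275:325,::-1],None,fx=15,fy=15,interpolation=cv2.INTER_CUBIC))
for c in ('scene','top'):
  bot.grab_frame(c)
  for q in ['pointer_line','index']: print(q,[(w2g(x['xyz'],P)[0],x['confidence']) for x in bot.place_of(q,c)[:1]])"
```

```text
time_s: 10.7
position: [0.5332, -0.0529, 0.0728]
ee_rot: [179.9, -0.1, -14.9]
contact_force: [-3.2, -8.7, 5.4]
grip_width: 0.0129
grasp_force: 60.8
10.7 0.012912301931625863 [[-0.0295  0.0502  0.0728]] [[-0.8532 -9.2198  5.4375]]
pointer_line [(array([0.054 , 0.0701, 0.0363]), 0.68)]
index [(array([0.0583, 0.0741, 0.0099]), 0.65)]
pointer_line []
index []
```

View pics/s4.png

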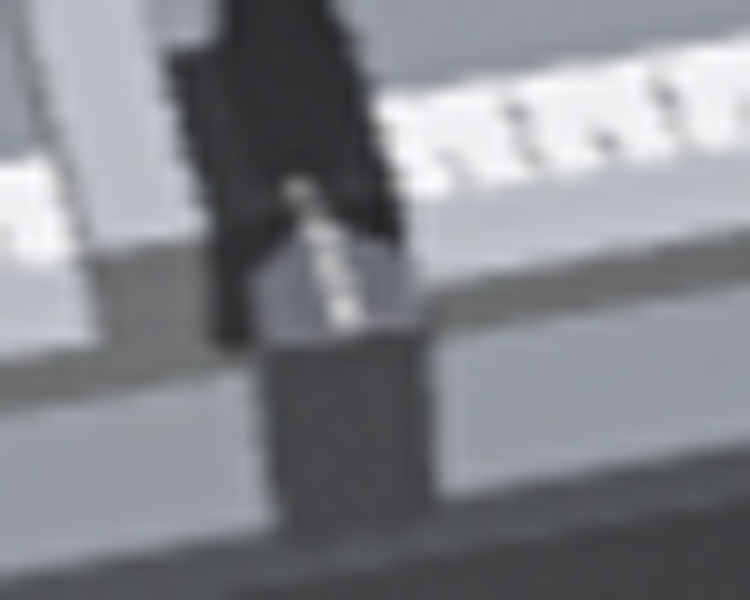

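The pointer's line at crop (298,187) to (308,210) is nearly continuous with the wedge's line at (313,225) to (345,325). Sub-pixel check next.

Run:
```python
from h import *
P=np.load('P.npy')
f=np.mean([bot.grab_frame('scene').astype(float) for _ in range(4)],0).mean(2); np.save('f4.npy',f)
print(f[220:234,289:306].round().astype(int))
for v in range(221,232):
    r=f[v,290:302]; 
    k=290+np.argmax(r[2:10])+2; s=f[v,k-2:k+3]; s=np.clip(s-np.sort(s)[1],0,None); print(v,k,round((s*np.arange(k-2,k+3)).sum()/s.sum(),2))
for y in (.068,.0695,.071): print(y,proj(g2w([(.052,y,.046),(.052,y,.035),(.054,y,.046),(.066,y,.046),(.070,y,.046)],P),"scene").round(2).tolist())
```

```text
[[ 57  59  54  51  49  48  48  49  51  55  52 103 218 246 241 214 217]
 [ 55  59  56  50  50  59  57  48  53  57  53  65 161 227 245 238 209]
 [ 60  61  60  56  63 119 113  65  58  60  58  64 148 226 246 237 205]
 [ 58  59  62  60  61  89 104  81  53  52  47  44  92 178 203 198 192]
 [ 72  58  57  54  49  64 115 113  70  49  46  42  78 169 194 190 189]
 [ 58  50  50  49  48  77 149 176 145  85  59  46  66 163 192 190 190]
 [ 55  49  49  51  71 100 124 161 152 115 112 100  88 167 198 196 194]
 [ 57  49  52  72 102 114 121 174 168 120 112 111 111 149 184 195 194]
 [ 65  51  70 103 118 116 116 158 174 145 113 112 115 139 167 168 161]
 [ 66  50  71 106 118 116 113 135 168 151 113 112 115 130 131 119 116]
 [ 65  50  65 104 119 116 111 125 192 184 123 114 116 119 107 103 109]
 [ 65  48  61 100 118 118 115 118 163 167 134 120 119 111  97 103 113]
 [ 67  48  61  93 114 118 116 110 110 102  83  74  75  76  86 120 136]
 [ 96  79  83  83  78  77  76  76  73  72  71  71  70  71  99 142 159]]
221 294 294.4
222 294 294.5
223 295 294.92
224 295 295.57
225 296 295.98
226 296 296.3
227 296 296.46
228 297 296.9
229 297 297.14
230 297 297.44
231 298 297.72
0.068 [[294.93, 222.71], [295.2, 227.22], [295.15, 223.42], [296.49, 227.75], [296.95, 229.22]]
0.0695 [[295.74, 222.57], [296.0, 227.08], [295.96, 223.28], [297.32, 227.61], [297.78, 229.08]]
0.071 [[296.55, 222.43], [296.81, 226.94], [296.77, 223.14], [298.14, 227.46], [298.6, 228.93]]
```

The line is about 0.6 px short, roughly 1.1 mm. I pull 1.1 mm more and recheck.

```bash
python3 -m handwheel '[[0,-0.06,0,0,0,0,-1],[0,-0.06,0,0,0,0,-1],[0,0,0,0,0,0,-1],[0,0,0,0,0,0,-1]]'
python3 - <<'E'
from h import *
o=bot.get_obs();P=np.load('P.npy');print(o['time_s'],o['grip_width'],w2g(o['position'],P))
f=np.mean([bot.grab_frame('scene').astype(float) for _ in range(4)],0).mean(2)
print(f[220:232,289:302].round().astype(int))
g=np.mean([bot.grab_frame('top').astype(float) for _ in range(4)],0).astype(np.uint8)
cv2.imwrite('pics/t5.png',cv2.resize(g[180:240,310:400,::-1],None,fx=8,fy=8,interpolation=cv2.INTER_CUBIC))
E
```

```text
time_s: 11.8
position: [0.5335, -0.0519, 0.0728]
ee_rot: [179.9, -0.1, -15.0]
contact_force: [-2.7, -10.8, 6.1]
grip_width: 0.0132
grasp_force: 60.8
11.8 0.013219849610995064 [[-0.0295  0.0513  0.0728]]
[[ 59  59  58  52  48  48  48  47  48  53  55  62 146]
 [ 59  59  58  53  49  49  70  67  53  54  57  51 103]
 [ 70  57  60  60  55  72 160 150  73  58  60  54  79]
 [ 82  58  61  62  59  62 105  98  53  49  50  45  49]
 [101  58  57  54  48  60 130 128  72  48  46  45  47]
 [108  54  50  48  48  76 150 177 143  84  60  53  49]
 [ 80  49  47  51  70 100 124 161 152 115 113 103  79]
 [ 87  51  50  72 103 113 120 174 168 120 113 113 111]
 [ 88  53  68 102 119 116 117 158 174 145 114 112 115]
 [ 89  51  70 106 119 115 113 136 167 151 113 112 116]
 [ 90  51  64 103 118 116 112 125 193 184 122 113 116]
 [ 91  54  60 101 119 118 115 118 163 167 133 121 118]]
```

View pics/t5.png

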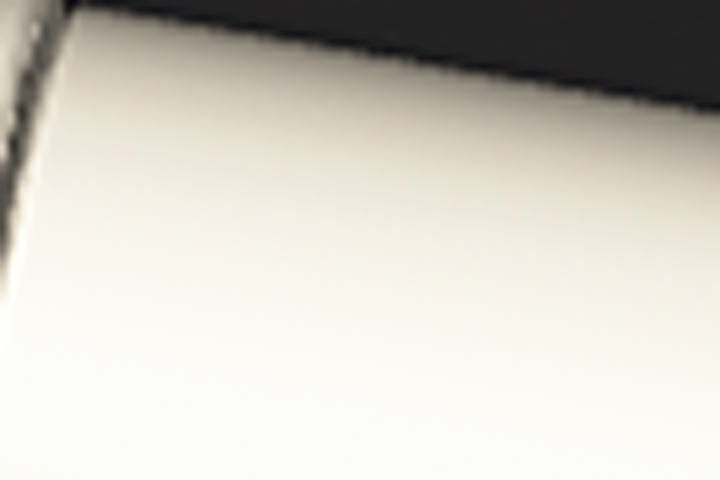

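The arm blocks the top view. In the scene pixels the pointer line now stands at u ≈ 295.5, and the wedge tip extrapolates to the same place within about 0.3 mm. I hold for two seconds and ease home.

```bash
python3 -m handwheel '[[0,0,0,0,0,0,-1],[0,0,0,0,0,0,-1],[0,0,0,0,0,0,-1],[0,0,0,0,0,0,-1],[0,0,0,0,0,0,-1],[0,0,0,0,0,0,-1],[0,0,0,0,0,0,-1],[0,0,0,0,0,0,-1],[0,0,0,0,0,0,-1],[0,0,0,0,0,0,-1]]' >/dev/null
python3 -m handwheel '[[0,0,0,0,0,0,-1],[0,0,0,0,0,0,-1],[0,0,0,0,0,0,-1],[0,0,0,0,0,0,-1],[0,0,0,0,0,0,-1],[0,0,0,0,0,0,-1],[0,0,0,0,0,0,-1],[0,0,0,0,0,0,-1],[0,0,0,0,0,0,-1],[0,0,0,0,0,0,-1]]'
python3 -m handwheel '[[0,0,0,0,0,0,-1],[0,0,0,0,0,0,-1],[0,0.2,0,0,0,0,-1],[0,0.4,0,0,0,0,-1],[0,0.5,0,0,0,0,-1],[0,0.5,0,0,0,0,-1],[0,0.5,0,0,0,0,-1],[0,0.5,0,0,0,0,-1],[0,0.5,0,0,0,0,-1],[0,0.5,0,0,0,0,-1]]' >/dev/null
python3 -m handwheel '[[0,0.5,0,0,0,0,-1],[0,0.5,0,0,0,0,-1],[0,0.5,0,0,0,0,-1],[0,0.5,0,0,0,0,-1],[0,0.3,0,0,0,0,-1],[0,0.3,0,0,0,0,-1],[0,0.2,0,0,0,0,-1],[0,0,0,0,0,0,-1]]'
python3 -c "
from h import *
o=bot.get_obs();P=np.load('P.npy');print(o['time_s'],o['grip_width'],w2g(o['position'],P),w2g(o['contact_force']+[P[0],P[1],0],P))"
```

```text
time_s: 14.2
position: [0.5335, -0.0519, 0.0728]
ee_rot: [179.9, -0.1, -15.0]
contact_force: [-2.8, -10.6, 6.3]
grip_width: 0.0131
grasp_force: 60.8
time_s: 16.0
position: [0.517, -0.1136, 0.0728]
ee_rot: [180.0, -0.1, -15.0]
contact_force: [-3.0, -4.7, 5.5]
grip_width: 0.0128
grasp_force: 60.7
16.0 0.012835572551787992 [[-0.0295 -0.0125  0.0728]] [[-1.6715 -5.2775  5.5121]]
```

Position is 1.8 mm from home. I ease the rest.

```bash
python3 -m handwheel '[[0,0.1,0,0,0,0,-1],[0,0.05,0,0,0,0,-1],[0,0.03,0,0,0,0,-1],[0,0,0,0,0,0,-1]]'
python3 -m handwheel '[[0,0.04,0,0,0,0,-1],[0,0,0,0,0,0,-1]]'
```

```text
time_s: 16.4
position: [0.5166, -0.115, 0.0727]
ee_rot: [180.0, -0.1, -15.0]
contact_force: [-2.2, -3.6, 6.2]
grip_width: 0.0134
grasp_force: 60.7
time_s: 16.6
position: [0.5166, -0.1151, 0.0727]
ee_rot: [180.0, -0.1, -15.0]
contact_force: [0.0, 0.3, 6.1]
grip_width: 0.0128
grasp_force: 60.7
```

The force has gone to zero, so the stop is carrying it and the drawbar is home. Next I release, rise and check.

```bash
python3 -m handwheel '[[0,0,0,0,0,0,-0.6],[0,0,0,0,0,0,0],[0,0,0,0,0,0,0],[0,0,0,0,0,0,0],[0,0,-2,0,0,0,0],[0,0,-4,0,0,0,0],[0,0,-4,0,0,0,0],[0,0,-4,0,0,0,0],[-3,0,0,0,0,0,0],[-4,0,0,0,0,0,0]]'
python3 -m handwheel '[[-4,0,0,0,0,0,0],[-3,0,0,0,0,0,0],[0,0,0,0,0,0,0],[0,0,0,0,0,0,0]]'
python3 - <<'E'
from h import *
P=np.load('P.npy')
F=np.mean([bot.grab_frame('scene').astype(float) for _ in range(4)],0); f=F.mean(2)
print(f[220:232,289:302].round().astype(int))
cv2.imwrite('pics/s6.png',cv2.resize(F[150:330,130:410,::-1].astype(np.uint8),None,fx=2.8,fy=2.8,interpolation=cv2.INTER_CUBIC))
for q in ['bottle','jar','dish','drawbar_grip']: print(q,[(x['xyz'],w2g(x['xyz'],P)[0]) for x in bot.place_of(q,'scene')[:1]])
E
```

```text
time_s: 17.6
position: [0.4489, -0.0971, 0.2123]
ee_rot: [180.0, -0.2, -15.0]
contact_force: [0.1, -0.1, -0.3]
grip_width: 0.0427
grasp_force: 0.0
time_s: 18.0
position: [0.3804, -0.0787, 0.2116]
ee_rot: [180.0, -0.1, -15.0]
contact_force: [0.8, -0.4, 0.7]
grip_width: 0.0429
grasp_force: 0.0
[[ 60  61  57  52  50  48  47  46  47  53  54  61 146]
 [ 59  61  58  51  49  49  72  67  51  54  57  51 103]
 [ 55  62  61  59  54  71 159 149  73  58  59  53  78]
 [ 51  62  61  62  58  60 105  96  54  49  50  44  50]
 [ 48  58  57  54  48  59 131 128  70  46  46  43  46]
 [ 50  48  50  48  47  77 151 176 144  86  60  51  48]
 [ 47  46  50  50  71 100 124 161 151 115 112 103  79]
 [ 62  44  51  71 102 114 120 174 167 119 112 112 110]
 [ 75  46  68 103 117 116 116 158 174 145 114 112 116]
 [101  48  69 105 119 114 114 136 167 152 113 112 116]
 [126  54  62 103 118 115 112 124 192 184 123 114 117]
 [123  56  57 100 118 117 114 118 163 167 133 119 118]]
bottle [([0.7559, 0.0199, -0.0002], array([ 0.1669,  0.1781, -0.0002]))]
jar [([0.7244, -0.1164, -0.0027], array([ 0.1716,  0.0383, -0.0027]))]
dish [([0.6599, -0.2869, 0.0029], array([ 0.1533, -0.1431,  0.0029]))]
drawbar_grip [([0.5159, -0.1156, 0.0879], array([-0.03  , -0.0148,  0.0879]))]
```

View pics/s6.png

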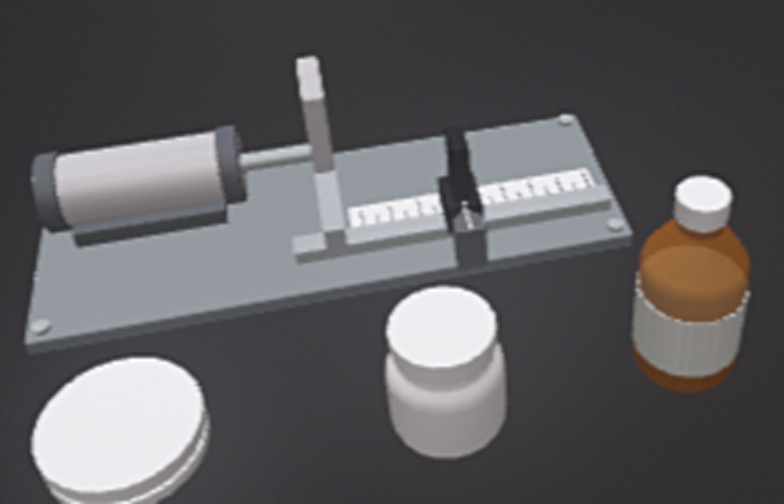

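The drawbar is home at crop (315,110). The pointer stands at the index at (465,205), with its pixels unchanged since the hold. The bystanders are undisturbed and the arm is clear.

```bash
python3 -c "
from cell import bot
print(bot.close_job())"
```

```text
the job is handed in; nothing more can be done
None
```

The job is handed in: I pushed the pointer fully back, pulled the drawbar to the index and held it there for over two seconds, then eased it home and let go; by the camera the pointer line stands within about 0.3 mm of the wedge tip, with the bottle, jar and dish undisturbed.

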